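# Hook the missing support arm into the gouge rack

## Robot

A 6-joint arm with a two-finger parallel gripper is mounted at the origin on the work surface. World frame = base frame: x ahead of the robot, y to its left, z up, the work surface at z = 0. Lengths are in m, angles in rad, forces in N, time in s.
With the tool pointing down it reaches from about 0.25 to 0.775 m from the base axis. Payload 4 kg.
Tool frame: the origin (TCP) lies at the very end of the fingers, on their centre line; the grasp point (between the pads) lies 19 mm behind it; z points along the fingers, y is the direction in which the jaws open and shut (so a half turn about z gives the same grasp; the last joint's range is limited). The gripper opens to 94 mm and grips with 3 to 60 N. Pads are 16 mm wide; open, the fingers measure 119 mm over their backs; the gripper's body (75 mm by 177 mm) begins 78 mm behind the grasp point.
Start: joints at [1.135, 0.087, 1.371, -0, 1.684, -0.103], TCP at [0.18, 0.52, 0.206] pointing down, gripper open.
Joint ranges: [-3.1, 3.1], [-0.76, 2.03], [0.27, 2.55], [-1.08, 4.22], [0.17, 2.65], [-2.57, 2.57]. Speed limits (rad/s): [2.79, 2.79, 3.14, 3.14, 3.14, 3.14].

## Interface

Orientations are given as [roll, pitch, yaw] about the fixed x, y, z axes, in that order (R = Rz(yaw) Ry(pitch) Rx(roll)).
In Python, from bench import robot, cams, models gives the robot as it stands.
- The arm moves only by the tool step_arm, never from a script. Its argument "series" is a list of rows, each a list of 5 numbers: the gripper command: -1 is shut, 1 is fully open, values between are in proportion, then the shift along the tool's x, y, z in mm, then the turn about the tool's z in degrees. A call has 1 to 20 rows; each row is the pose to reach, as a shift and turn from the pose commanded when the call began, along the tool's axes at that moment; what a row does not reach only later rows make up. A row lasts 1/8 s, in which the tool goes at most 62.5 mm and 10.7 degrees, less where a joint would pass 70% of its speed; a pose out of reach is approached as far as the arm can. A call with a gripper value outside its range is refused whole. The fingers move at their own pace and stop on an object; the grip force is fixed at half the most. Time passes only in rows, so rows that repeat a pose let the fingers close. It gives the time, the measured TCP pose, the force and the opening at its end, in the units of the state.
- robot.get_obs(): the state, without advancing time (a new reading comes with each control period).
- cams.snapshot(name): name is "scene" or "top"; returns a dict with "pixels" (480x640x3 uint8, red, green, blue), "fov_y" (degrees; the focal length in pixels is half the picture's height over the tangent of half this angle, whatever the lens; pixels are square), "cx", "cy" (the principal point, pixels), "R" (3x3) and "t" (3): a world point X has camera coordinates R X + t. Camera axes: x right, y down, z forward; pixel columns grow to the right and rows downward; lengths in m; the calibration is good to about 2 mm. A picture is of the moment at which its call begins. There is no depth.
- robot.close_job(): hands the job in, once; it reports no verdict.
Trained networks look in a picture, given as the dict that the camera call returned (one of the last four; its "shot" number tells which), for a name from the list of things; names that differ only in an ending like _2 or _b are one class to them, and where a whole thing is asked for, a point or a joint stands for the part that bears it (a point fixed in the world has none). Each returns a list of dicts, best first, with "p" (0 to 1); they miss things now and then, are a little off and sometimes report something else, mostly with a low value. They report only what shows in the picture. A call takes as long as a camera call. They do not tell look-alikes from the thing itself.
- models.find_in(picture, label): "position" ([x, y, z] in m, in world coordinates, good to about 4 mm: the middle of the surface that is visible of it).
- models.pinpoint(picture, label): "position" ([x, y, z] in m, in world coordinates, good to about 4 mm: a listed point, or the origin of a listed thing).
The state is a dict: "time": time; "joint_positions": joint angles; "qvel": joint speeds; "joint_torque": joint torques, N m; "tool_pos": TCP position; "ee_rot": TCP orientation; "wrist_force": force on the tool from outside, world axes, zero at the start; "wrist_torque": the same for the moment, N m; "width": finger opening in m.
Only numpy, scipy, OpenCV 4.12 (cv2) and the standard library are available. Lean on these libraries where they do the work, as an engineer would, in place of code of your own. Each camera call takes 0.05 s, during which the arm holds its last target. There are 200 camera calls.

## Task

One post of the gouge rack has lost its support arm. Pick up the loose arm from the bench, feel its two hook tabs into the top two slots of the empty post (the same pair as on the other post), press its head flat against the post and then down until it is fully home and the lock plunger has sprung out behind it. Push firmly but gently (more than about 25 N of push can bend the tabs), leave the other things on the bench where they are, and let go of the arm.

Things in the scene. Friction and masses are not known exactly. Their poses are not given: they have to be found in the camera images.
- head (a point): where to grip the loose steel arm from above: its upright head block, 36 mm deep (x), 20 mm wide (y), 88 mm high. Point at mid-width, 18 mm from the rear face, 60 mm above the underside. From the head's foot a bar (20 wide, 26 high) runs to 160 mm from the rear face and ends in a lip. 0.36 to 0.53 kg, standing upright on its flat underside. x along the bar, away from the rear face; z up
- heel (a point): point of the loose arm at mid-width on the lower edge of the head's rear face (underside level); axes as head. The rear face is flat, 20 x 88 mm, but for an 8 mm deep cross groove 43 to 53 mm up, which takes the post's lock plunger
- tabs: two steel hook tabs on the loose arm's rear face, part of the arm, pointing to its -x; origin and axes as heel. Each 6 mm wide, 20 mm high, sticks out 13.5 mm: a 10 mm high neck with a prong hanging 10 mm below its outer end, 5.5 mm clear of the rear face. They span 6 to 26 and 46 to 66 mm above the underside. Over 60 N on them bends them
- post_home (a point): on the empty post's front face, at mid-width: where heel comes when home, about 150 mm above the bench. x out of the face (as the bar will point), y along it, z up. True in x and y, but the slotted channel was clamped by hand: its slots stand up to 13 mm higher or lower than this point says, so feel for them. The arm enters 12 mm (+-2) above home, goes flat to the face, then down 12 mm
- post_top (a point): nominal mid-width top of the empty post's front face, 92 mm above post_home, same axes and same +-13 mm. Post: grey steel channel 44 mm wide, 30 deep, in a socket on a plywood board; front plate 4 mm thick with slots 11 mm wide, 24 high, every 40 mm. The top two, for this arm, span 16 to 40 and 56 to 80 mm above post_home; two more below stay empty
- fitted_heel (a point): the fixed arm already fitted on the other post of the same rack, 180 mm to either side of the empty post, of the same make, facing the same way: its point that corresponds to heel, same axes
- lock (a joint): brass spring plunger, 7 mm thick, in the empty post between its top two slots, 48 mm above home. 0: out, 5 mm proud of the face; 0.005 m: flush. The head pushes it in with 6 to 10 N, and it would push an unhooked arm off: hold the head to the face on the way down. It springs out into the groove only within 1.5 mm of home. Weight alone does not do it: press 10 to 20 N at the head (far out on the bar the tabs bind)
- bowl: turned wooden bowl, 124 mm across, 55 mm high; loose bystander, to be left where it is; origin at the centre of its underside
- chuck: steel four-jaw lathe chuck, 92 mm across, 64 mm high; loose bystander, to be left where it is; origin at the centre of its underside
- spanner: open-ended spanner 170 mm long lying between rack and arm; loose bystander, to be left where it is; origin at its underside, x along it
- tin: plain aluminium tin, 54 mm across, 45 mm high, on the rack's board between or near the posts; loose bystander, to be left where it is; origin at the centre of its underside
- faceplate: aluminium lathe faceplate, 100 mm across, 34 mm high, hub up; loose bystander, to be left where it is; origin at the centre of its underside
- wax: amber glass jar of wax, 68 mm across, 62 mm high; loose bystander, to be left where it is; origin at the centre of its underside
- blank: round wooden bowl blank, 124 mm across, 45 mm high; loose bystander, to be left where it is; origin at the centre of its underside
- spindle: square wooden spindle blank, 200 x 42 x 42 mm, lying along its x; loose bystander, to be left where it is; origin at the centre of its underside
Things that resemble listed ones, but are neither listed nor needed, are in the scene too. There is more than one size of the part that bears head; the job needs the smallest.

How it is judged:
On the way:
1. the tabs are through the slots and the head has pushed the lock plunger back (value of joint lock above 0.0012 m), for 0.05 s.
At the end, for the whole second after the job is handed in: The loose arm hangs released and at rest in the empty post's top two slots: lock plunger out to within 1.5 mm; heel under 4 mm from the face, within 5 mm of its middle and 16 mm of post_home in height; upright within 0.07 rad, square to the face within 0.12 rad (value of joint lock below 0.0015 m and x of heel in the frame of post_home below 0.004 m and y of heel in the frame of post_home between -0.005 and 0.005 m and z of heel in the frame of post_home between -0.016 and 0.016 m and angle between tabs's own z axis and vertical below 0.07 rad and angle between the x axis of tabs and the x axis of post_home, either way round below 0.12 rad and linear speed of tabs below 0.02 m/s); the robot touches nothing.
It fails at once if the hook tabs are loaded with more than 60 N (they bend) (contact force between tabs and anything else above 60 N).
It fails at once if a bystander on the bench is shifted by more than 40 mm (distance of any of bowl, chuck, spanner, tin, faceplate, wax, blank, spindle from where it was at the start of the episode above 0.04 m).
It also fails if it takes over 61 s, if anything falls off the work surface, if the arm or the gripper's body presses on something with over 40 N, if the wrist force passes 120 N, or if a joint passes its speed limit or range.

## Working session

There is one attempt and no reset: what is moved stays moved. The work goes in short steps, Python scripts to look and compute and a tool call to move; the robot and the scene stay as the last step left them, time stands still between calls to the robot, and variables do not carry over. Pictures are saved under pics/ and viewed, about 8 in all and at most 12, crops included, and the job is handed in when it is done.

Besides the shell and the picture viewer there is one more tool, called after "Request:" in YAML: its name, and indented under it one key for each argument. step_arm: Moves the arm, as the interface text tells. Its arguments: {"type":"object","properties":{"series":{"type":"array","items":{"type":"array","items":{"type":"number"}}}},"required":["series"]}

```bash
mkdir -p pics
cat > h.py <<'E'
import numpy as np, cv2
from bench import robot, cams, models
def snap(n,f=None):
    p=cams.snapshot(n)
    if f: cv2.imwrite('pics/'+f,p['pixels'][:,:,::-1])
    return p
def proj(p,X):
    c=np.array(p['R'])@np.array(X)+np.array(p['t']);f=240/np.tan(np.radians(p['fov_y'])/2)
    return np.round([p['cx']+f*c[0]/c[2],p['cy']+f*c[1]/c[2]],1)
def ray(p,u,v,z):
    f=240/np.tan(np.radians(p['fov_y'])/2);R=np.array(p['R']);t=np.array(p['t'])
    o=-R.T@t;d=R.T@np.array([(u-p['cx'])/f,(v-p['cy'])/f,1]);return np.round(o+d*(z-o[2])/d[2],4)
E
python3 - <<'E'
from h import *
ps={}
for n in ("scene","top"):
    p=snap(n,n+'1.png');ps[n]=p
    print(n,p['fov_y'],-np.array(p['R']).T@p['t'])
    for l in ("head","heel","post_home","post_top","fitted_heel","spanner","tin"):
        for d in models.pinpoint(p,l)[:4]: print(l,np.round(d['position'],3),round(d['p'],2),proj(p,d['position']))
im=np.hstack([ps[n]['pixels'] for n in ps])
E
```

```text
scene 51.30319551933121 [1.13015671 0.35333252 0.99180201]
head [ 0.244 -0.214  0.083] 0.72 [269.1 155.4]
head [0.527 0.15  0.062] 0.71 [350.9 285.4]
heel [0.444 0.229 0.006] 0.81 [393.7 284.1]
heel [0.521 0.134 0.   ] 0.72 [344.3 295.7]
heel [ 0.254 -0.188 -0.001] 0.57 [277.3 183.1]
fitted_heel [ 0.47  -0.22   0.146] 0.71 [218.4 191.7]
spanner [ 0.579 -0.076  0.   ] 0.71 [254.4 282.4]
tin [ 0.569 -0.239  0.017] 0.84 [198.2 252.2]
top 53.74721698345831 [0.43215166 0.06037146 1.34377148]
head [ 0.241 -0.207  0.08 ] 0.88 [425.8 360.9]
head [0.523 0.149 0.059] 0.68 [288.2 258. ]
heel [ 0.252 -0.186 -0.003] 0.91 [411.4 352.7]
heel [ 0.522  0.134 -0.   ] 0.85 [294.8 259.7]
heel [ 0.445  0.229 -0.004] 0.82 [262.1 287.7]
post_home [ 0.645 -0.252  0.154] 0.97 [442.4 203.1]
spanner [ 0.583 -0.076 -0.003] 0.81 [367.8 236.4]
tin [ 0.564 -0.238  0.021] 0.89 [426.8 240.7]
```

View pics/scene1.png

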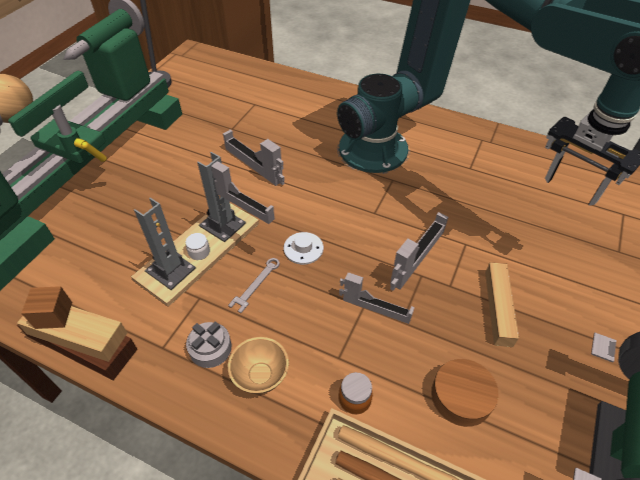

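View pics/top1.png

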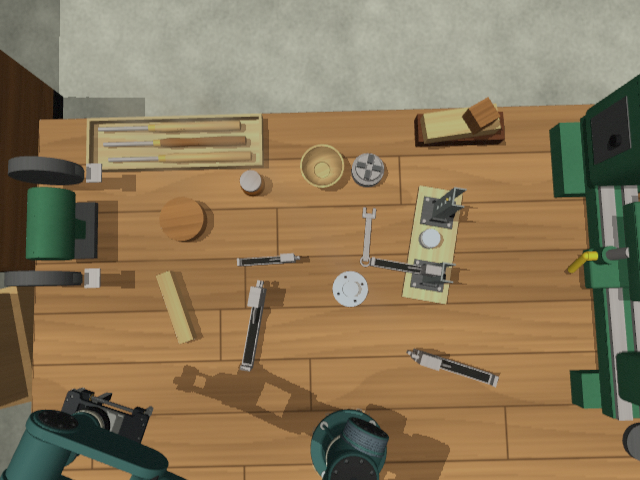

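Viewed 2 pictures. The things that could be taken for the loose arm:
- A: head at scene (352,285), top (290,258), bar about 61 px in top.
- B: head at scene (403,250), top (258,285), about 88 px.
- C: head at scene (272,155), top (420,358), about 88 px.
- The fitted arm: scene (222,180), fixed on its post.

A is the smallest at about 170 mm. The empty post is the one at scene (160,230), top (442,205). Next I'll check one close crop and measure.

Run:
```python
from h import *
import cv2
s=cv2.imread('pics/scene1.png');t=cv2.imread('pics/top1.png')
def c(im,x,y,w,h,k): return cv2.resize(im[y:y+h,x:x+w],None,fx=k,fy=k,interpolation=cv2.INTER_CUBIC)
a=np.hstack([c(s,330,265,100,75,4),c(t,225,235,100,75,4)])
b=np.hstack([c(s,130,190,80,60,5),c(t,400,180,80,60,5)])
cv2.imwrite('pics/crop1.png',np.vstack([a,b]))
o=robot.get_obs();print(o['tool_pos'],o['ee_rot'],o['wrist_force'],o['width'])
for n in("scene","top"):
    p=snap(n)
    for l in("post_home","post_top","fitted_heel","lock","tabs","head"):
        for d in models.pinpoint(p,l)[:3]: print(n,l,np.round(d['position'],4),round(d['p'],2),proj(p,d['position']))
    for q in [(0.522,0.134,0),(0.522-.012,0.134+.16,0),(0.645,-0.252,0.154),(0.645,-0.252,0.246),(0.645,-0.252,0.182),(0.645,-0.252,0.222)]: print(q,proj(p,q))
```

```text
[0.17967834 0.5198577  0.20554202] [3.14143395e+00 1.01581682e-05 2.80880853e+00] [ 0.22012472  0.18319636 -0.12287062] 0.09393922914824175
scene fitted_heel [ 0.47   -0.2202  0.1463] 0.59 [218.5 191.7]
scene fitted_heel [ 0.5229  0.1303 -0.0011] 0.45 [342.4 296.1]Traceback (most recent call last):
  File "<stdin>", line 12, in <module>
ValueError: it knows: blank, bowl, chuck, faceplate, fitted_heel, head, heel, post_home, post_top, spanner, spindle, tabs, tin, wax
```

View pics/crop1.png

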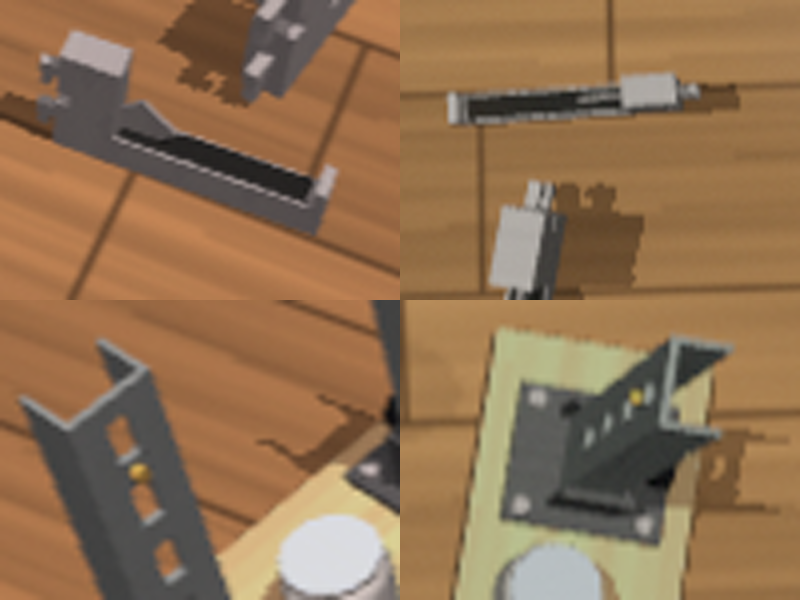

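Picture 3 shows arm A (scene (348,285), top (287,258)): a short bar with a lip and two tabs toward −y, clearly smaller than B beside it. The empty post has its brass plunger at scene (157.6,224.4), top (447.4,199.4). Next I'll triangulate these.

```bash
cat >> h.py <<'E'
def tri(ps,uvs):
    A=[];b=[]
    for p,(u,v) in zip(ps,uvs):
        f=240/np.tan(np.radians(p['fov_y'])/2);R=np.array(p['R']);t=np.array(p['t'])
        o=-R.T@t;d=R.T@np.array([(u-p['cx'])/f,(v-p['cy'])/f,1]);d/=np.linalg.norm(d)
        P=np.eye(3)-np.outer(d,d);A.append(P);b.append(P@o)
    X=np.linalg.lstsq(np.vstack(A),np.hstack(b),rcond=None)[0]
    return np.round(X,4),np.round(np.linalg.norm(np.vstack(A)@X-np.hstack(b)),4)
E
python3 - <<'E'
from h import *
s=snap("scene");t=snap("top")
for n,p in(("s",s),("t",t)):
    for l in("post_home","post_top","fitted_heel","tabs","head","heel"):
        for d in models.pinpoint(p,l)[:3]: print(n,l,np.round(d['position'],4),round(d['p'],2))
print("plunger",tri([s,t],[(157.6,224.4),(447.4,199.4)]))
print("posttop",tri([s,t],[(151.6,209.8),(453.2,197)]))
# top crop corners, front edge of the plate
for q in[(672,342),(660,428)]: print("edge",ray(t,400+(q[0]-400)/5,180+(q[1]-300)/5,.245))
for q in[(622,76),(672,73),(678,105),(624,108)]: print("head",ray(t,225+(q[0]-400)/4,235+q[1]/4,.088))
print("lip",ray(t,225+56/4,235+107/4,.04))
E
```

```text
s post_top [ 0.3941  0.4664 -0.0023] 0.6
s fitted_heel [ 0.4704 -0.2209  0.1451] 0.89
s fitted_heel [0.7432 0.2511 0.0012] 0.57
s tabs [ 0.4418  0.232  -0.0032] 0.7
s tabs [5.240e-01 1.353e-01 2.000e-04] 0.54
s tabs [ 0.2528 -0.1849  0.0025] 0.46
s head [0.5258 0.1495 0.0591] 0.89
s head [ 0.2436 -0.2118  0.0839] 0.84
s head [0.4215 0.2351 0.0826] 0.77
s heel [0.4424 0.2299 0.0059] 0.86
s heel [ 0.2517 -0.1892 -0.0014] 0.79
s heel [ 5.236e-01  1.316e-01 -5.000e-04] 0.76
t post_home [0.5198 0.1523 0.0584] 0.69
t post_home [ 0.6465 -0.2523  0.1525] 0.57
t post_home [ 0.4692 -0.2175  0.1478] 0.39
t fitted_heel [ 0.4688 -0.222   0.1533] 0.74
t tabs [ 0.2552 -0.1861 -0.0013] 0.54
t tabs [ 0.4462  0.232  -0.0011] 0.42
t tabs [0.6406 0.4487 0.0009] 0.41
t head [0.5254 0.1522 0.0579] 0.84
t head [0.421  0.2349 0.0841] 0.72
t heel [ 0.2522 -0.1881 -0.0039] 0.93
t heel [0.5219 0.1357 0.0029] 0.9
t heel [ 0.4476  0.2268 -0.0058] 0.74
plunger (array([ 0.6458, -0.2527,  0.1941]), np.float64(0.0021))
posttop (array([ 0.6437, -0.2559,  0.2359]), np.float64(0.0012))
edge [ 0.6628 -0.2579  0.245 ]
edge [ 0.6221 -0.2502  0.245 ]
head [0.532  0.1673 0.088 ]
head [0.5331 0.1339 0.088 ]
head [0.5116 0.1304 0.088 ]
head [0.5106 0.1663 0.088 ]
lip [0.5175 0.2864 0.04  ]
```

Request:
step_arm:
  series:
    - [1,-45,-24,10,8]
    - [1,-100,-53,20,18]
    - [1,-155,-82,30,28]
    - [1,-210,-111,40,38]
    - [1,-265,-140,50,48]
    - [1,-320,-170,55,58]
    - [1,-375,-199,55,66]
    - [1,-420,-223,55,69]
    - [1,-446,-237,55,69]
    - [1,-446,-237,55,69]
    - [1,-446,-237,55,69]

```text
time: 3.08
tool_pos: [0.5232, 0.1507, 0.1504]
ee_rot: [-3.141, -0.001, 1.605]
wrist_force: [-0.4, -0.4, 0.2]
width: 0.0937
```

Request:
step_arm:
  series:
    - [1,0,0,45,0]
    - [1,0,0,85,0]
    - [1,0,0,105,0]
    - [1,0,0,109,0]
    - [1,0,0,109,0]
    - [-1,0,0,109,0]
    - [-1,0,0,109,0]
    - [-1,0,0,109,0]
    - [-1,0,0,109,0]
    - [-1,0,0,109,0]
    - [-1,0,0,109,0]

```text
time: 4.45
tool_pos: [0.5238, 0.1501, 0.0414]
ee_rot: [-3.142, -0.0, 1.604]
wrist_force: [0.7, 1.2, 0.8]
width: 0.0374
```

Run:
```python
from h import *
s=snap("scene");t=snap("top")
o=robot.get_obs();print(o['tool_pos'],o['ee_rot'],o['width'],o['wrist_force'])
def c(im,x,y,w,h,k): return cv2.resize(im[y:y+h,x:x+w,::-1],None,fx=k,fy=k,interpolation=cv2.INTER_CUBIC)
cv2.imwrite('pics/crop2.png',np.hstack([c(s['pixels'],320,240,100,100,4),c(t['pixels'],225,210,100,100,4)]))
```

```text
[0.5237974  0.15014332 0.04143467] [-3.14157461e+00 -1.00817177e-04  1.60446979e+00] 0.029466841877016255 [ 0.19010647  0.33209698 -0.8135303 ]
```

View pics/crop2.png

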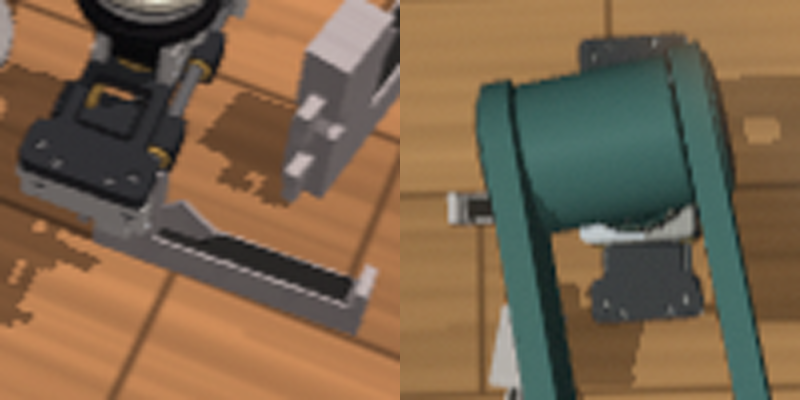

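Picture 4: the gripper straddles the head and the bar lies clear. The fingers are still closing.

Request:
step_arm:
  series:
    - [-1,0,0,0,0]
    - [-1,0,0,0,0]
    - [-1,0,0,0,0]
    - [-1,0,0,0,0]
    - [-1,0,0,-10,0]
    - [-1,0,0,-40,0]
    - [-1,0,0,-80,0]
    - [-1,0,0,-120,0]
    - [-1,0,0,-160,0]
    - [-1,0,0,-185,0]
    - [-1,0,0,-185,0]
    - [-1,0,0,-185,0]

```text
time: 6.05
tool_pos: [0.523, 0.15, 0.2247]
ee_rot: [-3.139, 0.0, 1.604]
wrist_force: [0.5, -0.6, -4.2]
width: 0.0199
```

Request:
step_arm:
  series:
    - [-1,-15,6,0,1]
    - [-1,-45,17,0,2]
    - [-1,-80,30,0,3]
    - [-1,-115,43,0,4]
    - [-1,-150,56,0,5.5]
    - [-1,-185,70,0,7]
    - [-1,-220,83,0,8.5]
    - [-1,-255,96,0,10]
    - [-1,-290,109,0,11.5]
    - [-1,-318,119,0,12.3]
    - [-1,-332,125,0,12.3]
    - [-1,-332,125,0,12.3]
    - [-1,-332,125,0,12.3]

```text
time: 7.68
tool_pos: [0.6597, -0.1765, 0.2262]
ee_rot: [-3.141, -0.001, 1.391]
wrist_force: [-0.7, -0.1, -3.0]
width: 0.0198
```

Run:
```python
from h import *
s=snap("scene");t=snap("top")
o=robot.get_obs();print(o['tool_pos'],o['ee_rot'],o['width'],o['wrist_force'])
x=o['tool_pos'];n=np.array([.179,.984,0]);
h=x-.018*n-[0,0,.0414]
for n_,p in(("s",s),("t",t)):
    for l in("head","heel","tabs","post_home"):
        for d in models.pinpoint(p,l)[:4]: print(n_,l,np.round(d['position'],4),round(d['p'],2),proj(p,d['position']))
    print(n_,'pred heel',h,proj(p,h),'rear top',proj(p,h+[0,0,.088]),'bar end',proj(p,h+.16*n))
def c(im,x,y,w,h,k): return cv2.resize(im[y:y+h,x:x+w,::-1],None,fx=k,fy=k,interpolation=cv2.INTER_CUBIC)
cv2.imwrite('pics/crop3.png',np.hstack([c(s['pixels'],130,150,100,140,4),c(t['pixels'],380,130,100,140,4)]))
```

```text
[ 0.65977351 -0.17620439  0.22683   ] [ 3.14143123e+00 -3.95754977e-04  1.39135535e+00] 0.020098046412029502 [ 0.69095912  0.31764843 -3.40275894]
s head [0.42   0.2375 0.0826] 0.87 [404.9 258.7]
s head [ 0.6589 -0.1754  0.2456] 0.83 [178.3 224.3]
s head [ 0.2461 -0.2108  0.0843] 0.56 [269.6 156. ]
s heel [ 0.6565 -0.1958  0.1813] 0.86 [177.5 240.6]
s heel [ 0.2535 -0.1893 -0.0012] 0.86 [277.2 182.8]
s heel [0.4418 0.2299 0.0042] 0.57 [394.4 284.1]
s heel [ 0.4349 -0.0169  0.0027] 0.34 [303.1 247.7]
s tabs [ 0.4418  0.2317 -0.0044] 0.68 [394.7 286.4]
s tabs [ 0.2491 -0.1868  0.0061] 0.67 [278.5 180.3]
s pred heel [ 0.65655151 -0.19391639  0.18543   ] [177.8 239.7] rear top [168. 211.] bar end [235.5 276.4]
t head [ 0.242  -0.2059  0.0832] 0.85 [425.6 360.9]
t head [0.4205 0.2356 0.0837] 0.68 [255.7 296.7]
t head [ 0.6601 -0.1754  0.2424] 0.59 [419.1 190.8]
t heel [ 4.445e-01  2.286e-01 -1.000e-04] 0.9 [262.2 287.8]
t heel [0.6388 0.445  0.0009] 0.71 [185.6 221.9]
t tabs [ 4.439e-01  2.284e-01 -3.000e-04] 0.49 [262.2 288. ]
t post_home [ 0.6446 -0.2553  0.1531] 0.64 [443.6 203.3]
t pred heel [ 0.65655151 -0.19391639  0.18543   ] [421.9 196.8] rear top [430.  189.2] bar end [357.9 187.2]
```

View pics/crop3.png

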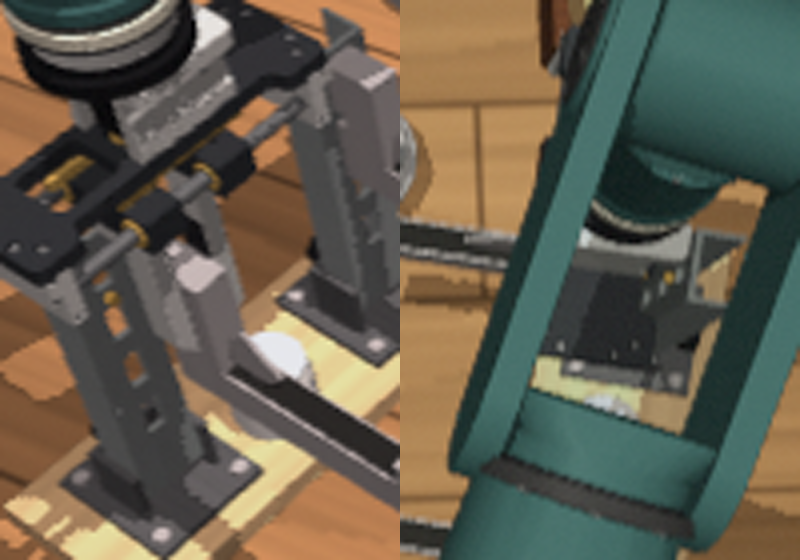

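Picture 5 shows the arm upright in the gripper, square in front of the empty post, and the network puts the head within 2 mm of my prediction. Next I'll go down to the estimated entry height and approach the face.

Request:
step_arm:
  series:
    - [-1,-10,0,10,0]
    - [-1,-22,0,20,0]
    - [-1,-33,0,28,0]
    - [-1,-40,0,28,0]
    - [-1,-42,0,28,0]
    - [-1,-44,0,28,0]
    - [-1,-46,0,28,0]
    - [-1,-48,0,28,0]
    - [-1,-48,0,28,0]

```text
time: 9.3
tool_pos: [0.6514, -0.2246, 0.1986]
ee_rot: [3.141, -0.0, 1.39]
wrist_force: [-0.6, -0.7, -3.9]
width: 0.0198
```

Request:
step_arm:
  series:
    - [-1,-1,0,0,0]
    - [-1,-2,0,0,0]
    - [-1,-3,0,0,0]
    - [-1,-3,0,0,0]

```text
time: 9.8
tool_pos: [0.6512, -0.2251, 0.1987]
ee_rot: [-3.142, -0.004, 1.392]
wrist_force: [0.1, 6.7, -2.7]
width: 0.0198
```

Request:
step_arm:
  series:
    - [-1,0,0,-1,0]
    - [-1,0,0,-2,0]
    - [-1,0,0,-3,0]
    - [-1,0,0,-4,0]
    - [-1,0,0,-4,0]

```text
time: 10.42
tool_pos: [0.6507, -0.2285, 0.2028]
ee_rot: [3.141, 0.002, 1.389]
wrist_force: [0.0, -0.4, -3.8]
width: 0.0201
```

Request:
step_arm:
  series:
    - [-1,-1,0,0,0]
    - [-1,-2,0,0,0]
    - [-1,-3,0,0,0]
    - [-1,-4,0,0,0]
    - [-1,-5,0,0,0]
    - [-1,-5,0,0,0]

```text
time: 11.18
tool_pos: [0.6499, -0.2324, 0.2025]
ee_rot: [-3.142, -0.0, 1.39]
wrist_force: [0.8, 0.1, -4.8]
width: 0.0202
```

Request:
step_arm:
  series:
    - [-1,-1,0,0,0]
    - [-1,-2,0,0,0]
    - [-1,-3,0,0,0]
    - [-1,-4,0,0,0]
    - [-1,-5,0,0,0]
    - [-1,-6,0,0,0]
    - [-1,-6,0,0,0]

```text
time: 12.05
tool_pos: [0.6493, -0.2351, 0.2025]
ee_rot: [-3.141, -0.006, 1.393]
wrist_force: [1.2, 8.7, -2.8]
width: 0.02
```

Request:
step_arm:
  series:
    - [-1,-1,0,0,0]
    - [-1,-2,0,0,0]
    - [-1,-3,0,0,0]
    - [-1,-3,0,0,0]

```text
time: 12.55
tool_pos: [0.6489, -0.2369, 0.2026]
ee_rot: [-3.141, -0.007, 1.394]
wrist_force: [2.6, 9.7, -2.0]
width: 0.02
```

Request:
step_arm:
  series:
    - [-1,-1,0,0,0]
    - [-1,-2,0,0,0]
    - [-1,-3,0,0,0]
    - [-1,-3,0,0,0]

```text
time: 13.05
tool_pos: [0.6489, -0.2369, 0.2026]
ee_rot: [-3.14, -0.012, 1.397]
wrist_force: [1.3, 16.1, -2.1]
width: 0.0198
```

Request:
step_arm:
  series:
    - [-1,0,0,1,0]
    - [-1,0,0,2,0]
    - [-1,0,0,3,0]
    - [-1,0,0,4,0]
    - [-1,0,0,5,0]
    - [-1,0,0,6,0]
    - [-1,0,0,6,0]

```text
time: 13.92
tool_pos: [0.6496, -0.2371, 0.2003]
ee_rot: [3.138, -0.011, 1.397]
wrist_force: [0.5, 16.5, 6.1]
width: 0.0197
```

Request:
step_arm:
  series:
    - [-1,0,0,1,0]
    - [-1,0,0,2,0]
    - [-1,0,0,3,0]
    - [-1,0,0,3,0]

```text
time: 14.42
tool_pos: [0.6501, -0.2372, 0.1976]
ee_rot: [3.136, -0.01, 1.397]
wrist_force: [1.4, 16.2, 6.2]
width: 0.0197
```

Request:
step_arm:
  series:
    - [-1,0,0,1,0]
    - [-1,0,0,2,0]
    - [-1,0,0,3,0]
    - [-1,0,0,4,0]
    - [-1,0,0,5,0]
    - [-1,0,0,5,0]

```text
time: 15.18
tool_pos: [0.6506, -0.2376, 0.1922]
ee_rot: [3.135, -0.01, 1.396]
wrist_force: [3.5, 16.5, 4.2]
width: 0.0198
```

Request:
step_arm:
  series:
    - [-1,0,0,1,0]
    - [-1,0,0,2,0]
    - [-1,0,0,3,0]
    - [-1,0,0,4,0]
    - [-1,0,0,4,0]

```text
time: 15.8
tool_pos: [0.6507, -0.2376, 0.1904]
ee_rot: [3.133, -0.009, 1.396]
wrist_force: [1.4, 16.7, 10.0]
width: 0.0203
```

Request:
step_arm:
  series:
    - [-1,0,0,1,0]
    - [-1,0,0,2,0]
    - [-1,0,0,2,0]
    - [-1,0,0,2,0]

```text
time: 16.3
tool_pos: [0.6508, -0.2377, 0.1904]
ee_rot: [3.132, -0.008, 1.396]
wrist_force: [0.6, 17.4, 14.0]
width: 0.02
```

Run:
```python
from h import *
s=snap("scene");t=snap("top")
o=robot.get_obs();print(o['tool_pos'],o['ee_rot'],o['width'],o['wrist_force'])
for n_,p in(("s",s),("t",t)):
    for l in("head","heel"):
        for d in models.pinpoint(p,l)[:4]: print(n_,l,np.round(d['position'],4),round(d['p'],2),proj(p,d['position']))
def c(im,x,y,w,h,k): return cv2.resize(im[y:y+h,x:x+w,::-1],None,fx=k,fy=k,interpolation=cv2.INTER_CUBIC)
cv2.imwrite('pics/crop4.png',np.hstack([c(s['pixels'],120,160,100,130,4),c(t['pixels'],380,140,100,130,4)]))
```

```text
[ 0.65077721 -0.23769287  0.19037297] [ 3.13174426 -0.00833114  1.39635863] 0.019675325047210836 [ 0.2157626  17.40516178 14.73057207]
s head [ 0.6525 -0.2357  0.2097] 0.89 [159.7 224.2]
s head [ 0.2454 -0.2099  0.0849] 0.77 [270.  155.8]
s head [0.4235 0.2369 0.0804] 0.58 [404.  260.3]
s heel [0.4438 0.2286 0.0014] 0.83 [393.4 285.2]
s heel [ 0.2516 -0.1903 -0.0029] 0.66 [277.2 182.8]
s heel [ 0.6475 -0.2558  0.1453] 0.63 [160.8 239.1]
t head [0.4223 0.2349 0.0819] 0.86 [256.1 296.1]
t head [ 0.6497 -0.2376  0.2061] 0.55 [441.8 197.4]
t heel [ 0.6441 -0.2564  0.1489] 0.66 [443.7 203.8]
t heel [ 0.4415  0.2292 -0.0049] 0.65 [262.2 288.9]
```

View pics/crop4.png

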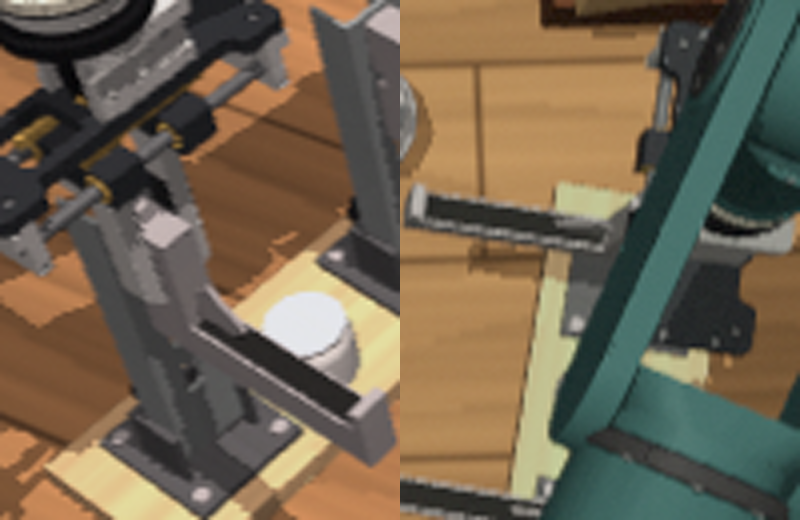

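Picture 6: the head sits flat on the empty post at scene (160,224), the bar points out parallel to the fitted arm's side, and the tin is untouched. The descent of 12.2 mm has come to a firm stop at about 18 N. I'll check that by easing the inward push, then pulling up lightly to test the lock.

Request:
step_arm:
  series:
    - [-1,1,0,0,0]
    - [-1,2,0,0,0]
    - [-1,3,0,0,0]
    - [-1,3,0,0.5,0]
    - [-1,3,0,0.5,0]

```text
time: 17.23
tool_pos: [0.6508, -0.2378, 0.1902]
ee_rot: [3.131, -0.004, 1.394]
wrist_force: [-0.2, 10.8, 14.1]
width: 0.0198
```

Request:
step_arm:
  series:
    - [-1,0,0,-2,0]
    - [-1,0,0,-4,0]
    - [-1,0,0,-6,0]
    - [-1,0,0,-8,0]
    - [-1,0,0,-9,0]
    - [-1,0,0,-9,0]

```text
time: 17.98
tool_pos: [0.6505, -0.2376, 0.1905]
ee_rot: [3.139, -0.006, 1.394]
wrist_force: [5.4, 8.9, -5.3]
width: 0.0199
```

Request:
step_arm:
  series:
    - [-1,0,0,-1,0]
    - [-1,0,0,-2,0]
    - [-1,0,0,-3,0]
    - [-1,0,0,-4,0]
    - [-1,0,0,-4,0]

```text
time: 18.6
tool_pos: [0.6492, -0.2373, 0.1922]
ee_rot: [-3.139, -0.007, 1.394]
wrist_force: [3.5, 7.9, -9.7]
width: 0.0199
```

Request:
step_arm:
  series:
    - [-1,0,0,-1,0]
    - [-1,0,0,-2,0]
    - [-1,0,0,-2,0]

```text
time: 18.98
tool_pos: [0.6491, -0.2373, 0.1924]
ee_rot: [-3.138, -0.008, 1.394]
wrist_force: [5.8, 7.4, -13.1]
width: 0.0198
```

The pull-up stopped dead after 2 mm of play with the force climbing to about 9 N, so the plunger is in the groove. Next: reseat, relax the preload and release.

Request:
step_arm:
  series:
    - [-1,0,0,3,0]
    - [-1,0,0,6,0]
    - [-1,0,0,9,0]
    - [-1,0,0,10,0]
    - [-1,0,0,10,0]
    - [-1,1,0,8,0]
    - [-1,2,0,6,0]
    - [-1,2,0,6,0]

```text
time: 19.98
tool_pos: [0.6494, -0.2375, 0.1907]
ee_rot: [3.141, -0.003, 1.392]
wrist_force: [2.3, 6.4, -3.9]
width: 0.0196
```

Request:
step_arm:
  series:
    - [0,0,0,0,0]
    - [0,0,0,0,0]
    - [0.2,0,0,0,0]
    - [0.2,0,0,0,0]
    - [0.2,0,0,0,0]
    - [0.2,0,0,0,0]
    - [0.2,0,0,0,0]

```text
time: 20.85
tool_pos: [0.6486, -0.2394, 0.1909]
ee_rot: [-3.142, -0.0, 1.39]
wrist_force: [0.2, -0.1, 0.8]
width: 0.0562
```

Request:
step_arm:
  series:
    - [0.2,0,0,-10,0]
    - [0.2,0,0,-40,0]
    - [0.2,0,0,-80,0]
    - [0.2,0,0,-120,0]
    - [0.2,30,0,-130,0]
    - [0.2,80,-30,-130,0]
    - [0.2,130,-80,-130,0]
    - [0.2,180,-130,-130,0]
    - [0.2,220,-170,-130,0]
    - [0.2,220,-170,-130,0]
    - [0.2,220,-170,-130,0]

```text
time: 22.22
tool_pos: [0.5211, 0.0078, 0.3222]
ee_rot: [3.139, 0.0, 1.391]
wrist_force: [0.2, -0.2, -0.5]
width: 0.0563
```

Run:
```python
from h import *
s=snap("scene");t=snap("top")
o=robot.get_obs();print(o['time'],o['tool_pos'],o['width'],o['wrist_force'])
for n_,p in(("s",s),("t",t)):
    for l in("head","heel","tin","spanner"):
        for d in models.pinpoint(p,l)[:3]: print(n_,l,np.round(d['position'],4),round(d['p'],2),proj(p,d['position']))
def c(im,x,y,w,h,k): return cv2.resize(im[y:y+h,x:x+w,::-1],None,fx=k,fy=k,interpolation=cv2.INTER_CUBIC)
cv2.imwrite('pics/crop5.png',np.hstack([c(s['pixels'],130,160,100,130,4),c(t['pixels'],370,150,100,130,4)]))
```

```text
22.325 [0.52170808 0.0065708  0.32098528] 0.05645369053186218 [-3.91221318e-01 -1.35418490e+00  6.22278363e-04]
s head [ 0.6516 -0.2369  0.2069] 0.98 [159.8 224.6]
s head [0.4206 0.2377 0.0825] 0.79 [404.9 259. ]
s head [ 0.2454 -0.2118  0.0862] 0.61 [269.3 155.2]
s heel [0.4442 0.2304 0.0034] 0.71 [394.2 285.1]
s heel [ 0.2538 -0.1879 -0.0011] 0.7 [277.6 183. ]
s heel [ 0.6437 -0.2546  0.1468] 0.61 [162.1 237.6]
s tin [ 0.568  -0.2402  0.0189] 0.71 [198.  251.3]
s spanner [ 0.582  -0.0703  0.0017] 0.72 [255.7 283.9]
t head [ 0.6512 -0.2331  0.2081] 0.85 [440.2 196.7]
t head [ 0.2436 -0.208   0.0813] 0.79 [426.2 360.1]
t head [0.4207 0.2338 0.0809] 0.64 [256.5 296.6]
t heel [ 7.703e-01 -7.920e-02  5.000e-04] 0.71 [366.8 171.7]
t heel [ 2.522e-01 -1.859e-01 -2.000e-04] 0.66 [411.7 352.9]
t heel [ 0.6449 -0.2525  0.1485] 0.59 [442.1 203.5]
t tin [ 0.5668 -0.2374  0.0211] 0.92 [426.6 239.5]
```

View pics/crop5.png

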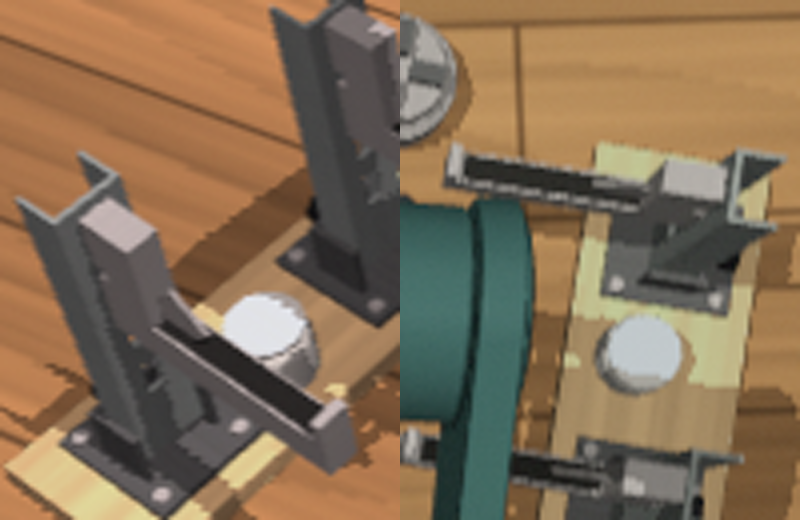

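Picture 7 shows the arm hanging flat on the empty post (head at scene (160,222), top (442,196)), parallel to the fitted arm. The tin has not moved and the gripper is clear. Next I'll hand it in.

```bash
python3 -c "
from bench import robot
print(robot.close_job())"
```

```text
the job is handed in; nothing more can be done
None
```

The small loose arm now hangs in the empty post's top two slots, locked and released. I handed the job in at about 22 s; no verdict was reported.

- **Finding the slots:** the tabs first touched the face about 4 mm below the entry height, then went in as I slid the arm up.
- **Seating:** I pressed the head flat with about 16–17 N, then down 12.2 mm to a firm stop at up to about 18 N.
- **Lock check:** a light upward pull stopped dead after about 2 mm of play, with the force climbing. I took this as the plunger sitting in the groove, because the plunger itself could not be seen behind the head. I then pressed the arm home again and let go.
- **After letting go:** the networks put the heel within about 3 mm of `post_home` in x and y, at 147–149 mm height, square to the face by eye. The wrist force was about zero with the gripper clear.
- **Bystanders:** the tin and spanner read within a few mm of where they started. I did not re-measure the others, and the robot went near none of them.

**Disagreement:** my camera triangulation put home at about 145 mm, but feel put it at about 149 mm. I trusted feel.

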